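# Index the drilling fixture three clicks and hold it

## Robot

A 6-joint arm with a two-finger parallel gripper is mounted at the origin on the work surface; the furniture and walls round the work are solid. World frame = base frame: x ahead of the robot, y to its left, z up, the work surface at z = 0. Lengths are in mm, angles in rad, forces in N, time in s.
With the tool pointing down it reaches from about 325 to 1000 mm from the base axis. Payload 5.1 kg.
Tool frame: the origin (TCP) lies between the finger pads, 19 mm behind the fingertips; this is the grasp point; z points along the fingers, y is the line along which they close (so a half turn about z gives the same grasp; the last joint's range is limited). The gripper opens to 85 mm and grips with 20 to 120 N. Pads are 22 mm wide; open, the fingers measure 114 mm over their backs; the gripper's body (76 mm by 85 mm) begins 54 mm behind the grasp point. The pads swing forward as they close: fully open they stand 13 mm farther back than shut.
Start: joints at [1.119, 0.124, 1.65, -0, 1.367, -0.083], TCP at [234.342, 606.274, 250.022] pointing down, gripper open.
Joint ranges: [-2.61, 2.61], [-1.02, 2.33], [0.03, 2.71], [-1.35, 4.49], [0.32, 2.68], [-2.91, 2.91]. Speed limits (rad/s): [2.57, 2.57, 3.14, 3.14, 3.14, 3.14].

## Interface

Orientations are given as a unit quaternion [x, y, z, w].
In Python, from plant import * gives the robot as it stands. The module is installed in compiled form; this text tells all that it offers.
- The arm moves only by the tool send_rows, never from a script. Its arguments are lists of equal length, an entry for each row: "offset": the shift along the tool's x, y, z in mm, a list of three; "dr": the turn, a rotation vector about the tool's x, y, z in rad, a list of three; "claw": the closure, from -1 (fully open) to 1 (shut). In form: {"offset": [[tx, ty, tz], ...], "dr": [[rx, ry, rz], ...], "claw": [claw, ...]}. A call has 1 to 8 rows; each row shifts and turns the commanded pose from where the row before left it, along the tool's axes as they then stand; what a row does not reach is not made up. A row lasts 1/12 s, in which the tool goes at most 41.7 mm and 7.16 degrees, less where a joint would pass 70% of its speed; a pose out of reach is approached as far as the arm can. A call is refused whole if a number of a shift passes 41.7 or a number of a turn 0.125, either way. A call with a gripper value outside its range is refused whole. The fingers move at their own pace and stop on an object; "grip_force" is the grip in N (left out, the last holds). Time passes only in rows, so rows that do not move let the fingers close. It gives the time, the measured TCP pose, the force, the opening and the grip force at its end, in the units of the state.
- state(): the state, without advancing time (a new reading comes with each control period).
- read_camera(name): name is "scene" or "top"; returns a dict with "frame" (480x640x3 uint8, red, green, blue), "K" (3x3 intrinsics, pixels), "R" (3x3) and "t" (3): a world point X has camera coordinates R X + t. Camera axes: x right, y down, z forward; pixel columns grow to the right and rows downward; lengths in mm; the calibration is good to about 2 mm. A picture is of the moment at which its call begins. There is no depth.
- finish_job(): hands the job in; it is judged then, once.
Trained networks look in a picture, given as the dict that the camera call returned (one of the last four; its "shot" number tells which), for a name from the list of things; names that differ only in an ending like _2 or _b are one class to them, and where a whole thing is asked for, a point or a joint stands for the part that bears it (a point fixed in the world has none). Each returns a list of dicts, best first, with "conf" (0 to 1); they miss things now and then, are a little off and sometimes report something else, mostly with a low value. They report only what shows in the picture. A call takes as long as a camera call.
- masks_of(picture, label): "mask" (480x640 bool, what is visible of it) and "box" ([left, top, right, bottom] in pixels, round what is visible of it).
- landmark_of(picture, label): "centre" ([column, row] in pixels: a listed point, or the origin of a listed thing).
The state is a dict: "t": time; "joints": joint angles; "joint_velocities": joint speeds; "joint_torque": joint torques, N m; "tool_pos": TCP position; "tool_rot": TCP orientation; "ft_force": force on the tool from outside, world axes, zero at the start; "ft_torque": the same for the moment, N m; "grip_width": opening from 0.0 (shut) to 1.0 (fully open); "grasp_force": force on a finger pad.
Only numpy, scipy, OpenCV 4.12 (cv2) and the standard library are available. Lean on these libraries where they do the work, as an engineer would, in place of code of your own. Each camera call takes 0.05 s, during which the arm holds its last target. There are 200 camera calls.

## Task

A brass drip pan is clamped in the indexing fixture for drilling. First press the fixture's pedal right down to its stop and let it spring back, which knocks the locking pin out of the way; then turn the bar knob clockwise (seen from above) three clicks, to the third stop and no farther, so that the knob sits in that stop. Finish while still gripping the knob there (do not let go), and leave the bottle, the wire spool and the brass lampholder standing beside the fixture where they are.

Things in the scene. Friction and masses are not known exactly. Their poses are not given: they have to be found in the camera images.
- fixture: fixed grey base plate, 170 (x) x 280 (y) x 12 mm, origin on the desk; plate at x -85..85, y -155..125 mm. Pedal at y = 75. Upright index spindle at x 0, y -80: steel pin wheel (92 mm across, top 36 high), brass pan (68 across, 44..58 high), black bar knob above. Drill guide post at x 64, y -80, its arm over the pan to x 22, at most 73 high. z up
- pedal_pad (a point): point to press, on the rubber tread of the steel pedal (70 mm wide, 120 long), 92 mm from its hinge. Hinge axis along fixture y, at fixture x 60, z 36 mm; the tread slopes up towards fixture -x. Released, the point is about 71 mm above the desk (fixture x -26, y 75); at the stop about 44 mm (fixture x -32)
- pedal (a joint): pedal angle, rad: 0 released (up), 0.30 down on its stop. Pressed downwards at pedal_pad it needs about 5 N to start and about 10 N to reach the stop; its spring brings it up again when let go.
- lock_pin (a joint): travel of the upright 10 mm steel locking pin beside the wheel, m: 0 up, blocking clockwise turning of the knob; it is pushed down about 0.013 by a side rod of the pedal over most of its travel and stays down by friction, leaving the knob free.
- knob_grip (a point): middle of the knob's black bar, on the vertical turning axis, 101 mm above the desk; turns with the knob. Bar 60 mm long (point x), 18 wide (point y), 32 high (85..117 mm above the desk); pinch it across its width from above. Below it only a 36 mm round collar (80..86 high) and a 14 mm stem; all else is under 73 mm high
- knob (a joint): knob angle, rad, growing clockwise seen from above: starts in the seat at 0 (bar along fixture x); a click stop each 0.419 (24 degrees), the third at 1.257. A spring ball draws it into each stop with up to about 0.2 N m: resistance jumps on leaving a stop (a short kick at the wrist), is nil half-way, then it is drawn into the next. It can be turned past the third stop
- flux_bottle: brown bottle with black cap, 52 mm across, 104 mm tall, behind the fixture; bystander, origin at the centre of its underside
- spool_copper: white spool of copper wire, 62 mm across, 50 mm tall, left of the fixture (beside the pedal); bystander, origin at the centre of its underside
- lampholder_2: brass-coloured lampholder, 34 mm across, 50 mm tall, right of the fixture (beside the knob); bystander, origin at the centre of its underside

How it is judged (in metres and radians):
On the way, in this order (a step that is already met when the one before it is completed fails the run):
1. the pedal is pressed down to its stop, the pin driven down, the knob still in its starting seat (value of joint pedal above 0.27 rad and value of joint lock_pin above 0.0085 m and value of joint knob below 0.2 rad), for 0.1 s.
2. the knob is in the third stop, between the fingers (value of joint knob between 1.137 and 1.377 rad and contact force between the fingers and knob above 3 N), for 0.2 s.
At the end, for the whole second after the job is handed in: the knob rests in the third stop (1.257 rad within 0.12 rad), gripped by the fingers (more than 3 N on it, the TCP within 35 mm of the bar's middle), and the pedal is up again (below 0.05 rad) (all of step 2 and velocity of joint knob between -0.1 and 0.1 rad/s and distance between the grasp point and knob_grip below 0.035 m and value of joint pedal below 0.05 rad); the arm keeps its last pose, push and grip.
It fails at once if the knob is turned past the third stop towards the fourth (value of joint knob above 1.467 rad).
It fails at once if a bystander is displaced by more than 20 mm or tipped (distance of any of flux_bottle, spool_copper, lampholder_2 from where it was at the start of the episode above 0.02 m or angle between any of flux_bottle, spool_copper, lampholder_2's own z axis and vertical above 0.4 rad).
It also fails if it takes over 51 s, if anything falls off the work surface, if the arm or the gripper's body presses on something with over 40 N, if the wrist force passes 120 N, or if a joint passes its speed limit or range.

## Working session

There is one attempt and no reset: what is moved stays moved. The work goes in short steps, Python scripts to look and compute and a tool call to move; the robot and the scene stay as the last step left them, time stands still between calls to the robot, and variables do not carry over. Pictures are saved under pics/ and viewed, at most 10 in all, crops included, and the job is handed in when it is done.

Besides the shell and the picture viewer there is one more tool, called after "Request:" as name(argument=value, ...) on one line, values as JSON. send_rows: Moves the arm, as the interface text tells. Its arguments: {"type":"object","properties":{"offset":{"type":"array"},"dr":{"type":"array"},"claw":{"type":"array"},"grip_force":{"type":"number"}},"required":["offset","dr","claw"]}

```bash
mkdir -p pics
cat > h.py <<'E'
from plant import *
import numpy as np, cv2
from scipy.spatial.transform import Rotation as Ro
def ray(p,uv):
    d=np.linalg.inv(p['K'])@np.array([uv[0],uv[1],1.0]); R=np.array(p['R']);
    return -R.T@np.array(p['t']), R.T@d
def atz(p,uv,z):
    o,d=ray(p,uv); return o+d*(z-o[2])/d[2]
def tri(ps,uvs):
    A=np.zeros((3,3));b=np.zeros(3)
    for p,uv in zip(ps,uvs):
        o,d=ray(p,uv);d=d/np.linalg.norm(d);M=np.eye(3)-np.outer(d,d);A+=M;b+=M@o
    return np.linalg.solve(A,b)
def save(p,n): cv2.imwrite('pics/'+n,cv2.cvtColor(p['frame'],cv2.COLOR_RGB2BGR))
E
python3 - <<'E'
from h import *
np.set_printoptions(precision=1,suppress=True)
a=read_camera('scene');b=read_camera('top');save(a,'s0.png');save(b,'t0.png')
H={'fixture':0,'pedal_pad':71,'knob_grip':101,'flux_bottle':0,'spool_copper':0,'lampholder_2':0}
for n,z in H.items():
    u=landmark_of(a,n);v=landmark_of(b,n)
    for l,p,k in(('s',a,u),('t',b,v)):
        for e in k[:2]: print(n,l,np.array(e['centre']),round(e['conf'],2),atz(p,e['centre'],z))
    if u and v: print('   tri',tri([a,b],[u[0]['centre'],v[0]['centre']]))
s=state();print(s['t'],s['tool_rot'],s['ft_force'],s['grip_width'])
E
```

```text
fixture s [336.4 290.4] 0.62 [592.1 -17.6   0. ]
fixture t [343.5 254.3] 0.67 [587.1 -28.1   0. ]
   tri [585.1 -24.3  13. ]
pedal_pad s [293. 261.] 0.62 [569.7  54.9  71. ]
pedal_pad t [305.2 259.7] 0.81 [573.9  55.8  71. ]
pedal_pad t [342.4 250.6] 0.74 [592.9 -21.6  71. ]
   tri [573.6  56.4  66. ]
knob_grip s [383.  270.8] 0.69 [590.7 -98.  101. ]
knob_grip t [380.5 251.7] 0.82 [589.7 -97.1 101. ]
   tri [589.9 -97.6 101.6]
flux_bottle s [359.  236.1] 0.93 [731.4  -4.6   0. ]
flux_bottle s [449.8 344.6] 0.55 [ 569.9 -232.5    0. ]
flux_bottle t [333.7 187.3] 0.62 [735.5  -6.7   0. ]
   tri [735.2  -5.2  -3.3]
spool_copper s [263.1 237.5] 0.85 [648.9 165.2   0. ]
spool_copper t [255.1 224. ] 0.78 [653.7 166.9   0. ]
   tri [653.9 167.9  -6.2]
lampholder_2 s [450.  344.9] 0.56 [ 569.4 -232.9    0. ]
0.7 [0.2 1.  0.  0. ] [ 0.8 -0.5  0. ] 0.9988685386693084
```

View pics/s0.png

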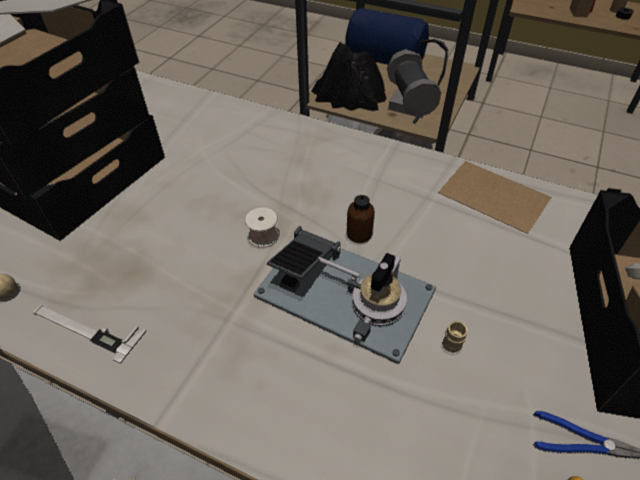

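View pics/t0.png

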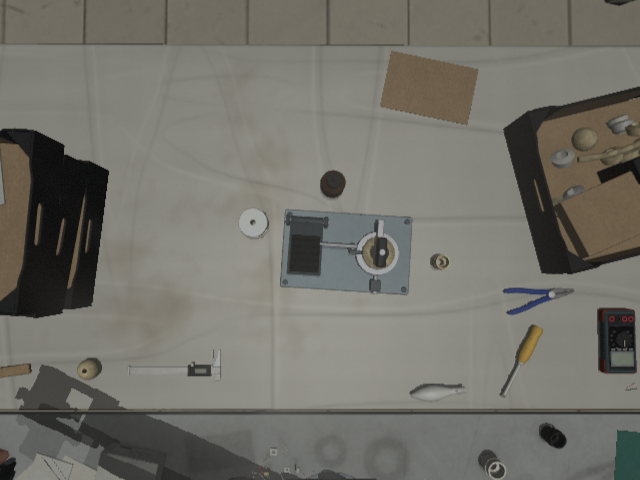

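The top view shows the fixture plate at corners (286,209), (412,216), (408,294) and (281,288), so its yaw is about -3.3°. The knob is at (380,251), the pedal at (305,255), the spool at (254,223), the bottle at (333,184) and the lampholder at (440,261). The network points agree with these. The scene view also agrees, with the crates on the left at y > 490.

```bash
cat >> h.py <<'E'
YAW=-0.058
def go(x,y,z,yaw=YAW,msg=''):
    """tool-frame offset to the target, and rz to bring tool y along fixture y (mod pi)"""
    s=state();R=Ro.from_quat(s['tool_rot']).as_matrix();p=np.array(s['tool_pos'])
    d=np.array([x,y,z])-p
    R0=np.array([[1,0,0],[0,-1,0],[0,0,-1.]]);Rt=Ro.from_euler('z',yaw).as_matrix()@R0
    rv=Ro.from_matrix(R.T@Rt).as_rotvec()
    rv2=Ro.from_matrix(R.T@Rt@np.diag([-1,-1,1])).as_rotvec()
    print(msg,'t',round(s['t'],2),'pos',p.round(1),'off',(R.T@d).round(1),'rot',rv.round(3),'alt',rv2.round(3),'q',np.round(s['joints'],2),'F',np.round(s['ft_force'],1),'gw',round(s['grip_width'],3))
E
python3 -c "
from h import *
go(572,57,150)"
```

```text
t 0.7 pos [234.4 606.3 250.1] off [-513.  -390.7  100. ] rot [ 0.    -0.     2.831] alt [ 0.     0.    -0.311] q [ 1.12  0.12  1.65  0.    1.37 -0.08] F [ 0.8 -0.5  0. ] gw 0.999
```

Request:
send_rows(offset=[[0,0,0],[0,0,0],[0,0,0],[-20,-34,0],[-20,-34,0],[-20,-34,0],[-20,-34,0],[-20,-34,0]], dr=[[0,0,-0.104],[0,0,-0.104],[0,0,-0.103],[0,0,0],[0,0,0],[0,0,0],[0,0,0],[0,0,0]], claw=[1,1,1,1,1,1,1,1])

```text
t: 1.37
tool_pos: [324.7, 429.3, 250.1]
tool_rot: [0.029, 1.0, 0.0, 0.0]
ft_force: [0.5, -0.9, 0.9]
grip_width: 0.003
grasp_force: 0.0
```

Request:
send_rows(offset=[[-24,-33,0],[-24,-33,0],[-24,-33,0],[-24,-33,0],[-24,-33,0],[-24,-33,0],[-24,-33,0],[-24,-33,0]], dr=[[0,0,0],[0,0,0],[0,0,0],[0,0,0],[0,0,0],[0,0,0],[0,0,0],[0,0,0]], claw=[1,1,1,1,1,1,1,1])

```text
t: 2.03
tool_pos: [501.5, 154.3, 250.5]
tool_rot: [0.029, 1.0, 0.0, 0.001]
ft_force: [0.9, 0.9, 0.7]
grip_width: -0.002
grasp_force: 0.0
```

```bash
python3 -c "
from h import *
go(572,57,110)"
```

```text
t 2.03 pos [501.5 154.3 250.5] off [-75.8 -93.1 140.5] rot [-2.000e-03  1.000e-03 -3.141e+00] alt [0.    0.001 0.   ] q [ 0.2  -0.16  1.93  0.    1.37 -1.32] F [0.9 0.9 0.7] gw -0.002
```

Request:
send_rows(offset=[[-19,-23,20],[-19,-23,20],[-19,-23,20],[-19,-23,20],[0,0,30],[0,0,30],[0,0,0]], dr=[[0,0,0],[0,0,0],[0,0,0],[0,0,0],[0,0,0],[0,0,0],[0,0,0]], claw=[1,1,1,1,1,1,1])

```text
t: 2.62
tool_pos: [567.0, 59.1, 103.1]
tool_rot: [0.03, 1.0, -0.0, -0.006]
ft_force: [-2.0, 0.4, -1.4]
grip_width: 0.001
grasp_force: 0.0
```

```bash
python3 -c "
from h import *
go(572,57,90)
a=read_camera('scene');cv2.imwrite('pics/s1.png',cv2.resize(a['frame'][180:380,200:480,::-1],None,fx=2.8,fy=2.8))"
```

```text
t 2.62 pos [567.   59.1 103.1] off [-5.3 -1.8 13.1] rot [-1.90e-02  1.00e-03  3.14e+00] alt [-0.001 -0.012 -0.001] q [ 0.01  0.09  1.94  0.    1.12 -1.5 ] F [-2.   0.4 -1.4] gw 0.001
```

View pics/s1.png

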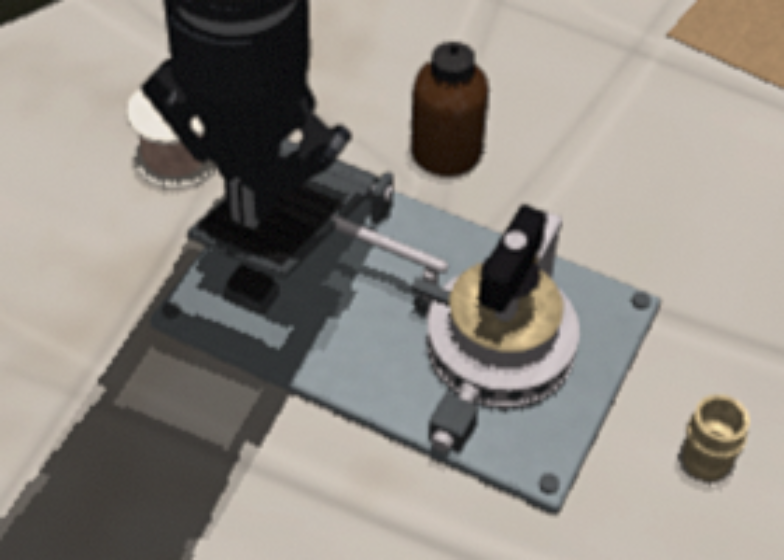

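The crop shows the closed fingertips over the tread at crop (240,215), with the knob bar and the bystanders clear. Next I press down.

Request:
send_rows(offset=[[-2,0,0],[0,0,8],[0,0,8],[0,0,8],[0,0,6]], dr=[[0,0,0],[0,0,0],[0,0,0],[0,0,0],[0,0,0]], claw=[1,1,1,1,1])

```text
t: 3.08
tool_pos: [573.4, 60.2, 80.8]
tool_rot: [0.029, 1.0, 0.0, -0.0]
ft_force: [-3.7, 0.4, 8.8]
grip_width: 0.002
grasp_force: 3.8
```

Request:
send_rows(offset=[[0,0,5],[0,0,4],[0,0,0]], dr=[[0,0,0],[0,0,0],[0,0,0]], claw=[1,1,1])

```text
t: 3.33
tool_pos: [572.9, 60.2, 71.4]
tool_rot: [0.029, 1.0, 0.0, -0.001]
ft_force: [-4.1, 0.5, 8.1]
grip_width: 0.001
grasp_force: 3.6
```

Request:
send_rows(offset=[[0,0,4],[0,0,4],[0,0,0]], dr=[[0,0,0],[0,0,0],[0,0,0]], claw=[1,1,1])

```text
t: 3.58
tool_pos: [572.8, 60.2, 63.7]
tool_rot: [0.029, 1.0, 0.0, -0.001]
ft_force: [-5.6, -0.4, 9.3]
grip_width: -0.002
grasp_force: 4.6
```

Request:
send_rows(offset=[[0,0,2],[0,0,0],[0,0,0]], dr=[[0,0,0],[0,0,0],[0,0,0]], claw=[1,1,1])

```text
t: 3.83
tool_pos: [572.8, 60.2, 62.2]
tool_rot: [0.029, 1.0, 0.0, -0.001]
ft_force: [-6.6, 1.2, 8.9]
grip_width: 0.001
grasp_force: 4.9
```

Request:
send_rows(offset=[[0,0,2],[0,0,0]], dr=[[0,0,0],[0,0,0]], claw=[1,1])

```text
t: 4.0
tool_pos: [572.8, 60.2, 61.5]
tool_rot: [0.029, 1.0, 0.0, -0.001]
ft_force: [-11.0, -0.2, 16.7]
grip_width: -0.003
grasp_force: 8.6
```

Request:
send_rows(offset=[[0,0,2],[0,0,0]], dr=[[0,0,0],[0,0,0]], claw=[1,1])

```text
t: 4.17
tool_pos: [572.9, 60.2, 61.2]
tool_rot: [0.029, 1.0, -0.0, -0.002]
ft_force: [-16.2, -0.6, 26.5]
grip_width: -0.004
grasp_force: 13.6
```

The force jumped from 9 to 26 N, so the pedal is on its stop. I'll hold briefly, then lift away.

Request:
send_rows(offset=[[0,0,0],[0,0,0],[0,0,-10],[0,0,-15],[0,0,-25],[0,0,-35],[0,0,-35],[0,0,0]], dr=[[0,0,0],[0,0,0],[0,0,0],[0,0,0],[0,0,0],[0,0,0],[0,0,0],[0,0,0]], claw=[1,1,1,1,1,1,1,1])

```text
t: 4.83
tool_pos: [577.7, 60.0, 185.8]
tool_rot: [0.029, 1.0, 0.0, 0.007]
ft_force: [1.2, 0.5, 1.2]
grip_width: -0.001
grasp_force: 0.0
```

Run:
```python
from h import *
go(590,-97.5,180)
a=read_camera('scene');b=read_camera('top')
print([ (e['centre'],e['conf']) for p in(a,b) for e in landmark_of(p,'pedal_pad')[:1]+landmark_of(p,'knob_grip')[:1]])
cv2.imwrite('pics/s2.png',cv2.resize(a['frame'][180:380,200:480,::-1],None,fx=2.8,fy=2.8))
```

```text
t 4.83 pos [577.7  60.  185.8] off [ -21.2 -156.6    5.9] rot [-2.200e-02  2.000e-03 -3.141e+00] alt [0.001 0.014 0.001] q [ 0.01  0.01  1.88 -0.    1.24 -1.5 ] F [1.2 0.5 1.2] gw -0.001
[([293.3, 258.4], 0.8), ([382.4, 269.9], 0.79), ([379.8, 257.9], 0.77)]
```

View pics/s2.png

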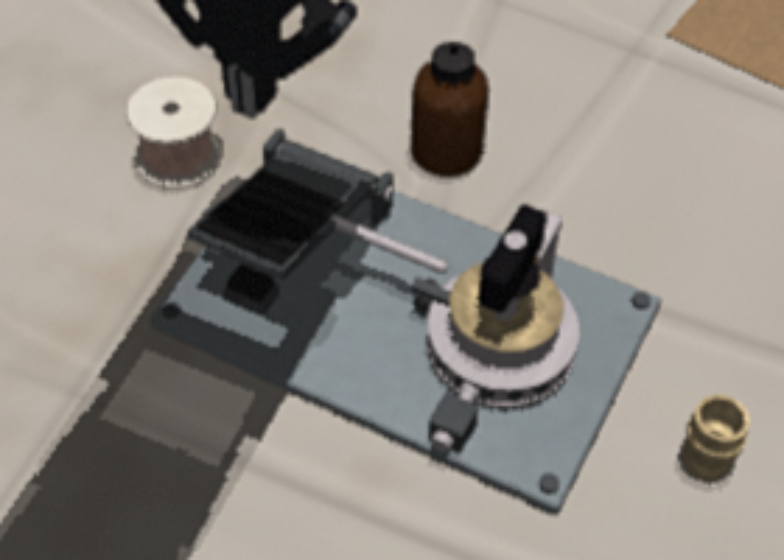

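The pedal has sprung back up and the pin no longer shows at crop (430,275). The knob bar is still in its seat at (515,255) and the bystanders are untouched. Next I move over the knob with the fingers open.

Request:
send_rows(offset=[[-5,-31,0],[-5,-31,0],[-5,-31,0],[-5,-31,0],[-6,-32,0],[0,0,0],[0,0,0],[0,0,0]], dr=[[0,0,0],[0,0,0],[0,0,0],[0,0,0],[0,0,0],[0,0,0],[0,0,0],[0,0,0]], claw=[-0.4,-0.4,-0.4,-0.4,-0.4,-0.4,-0.4,-0.4])

```text
t: 5.8
tool_pos: [589.5, -97.1, 175.5]
tool_rot: [0.029, 1.0, 0.001, -0.001]
ft_force: [0.1, -0.1, 0.2]
grip_width: 0.701
grasp_force: 0.0
```

Run:
```python
from h import *
go(590,-97.5,108)
```

```text
t 5.8 pos [589.5 -97.1 175.5] off [-0.7 -0.5 67.5] rot [-4.000e-03 -1.000e-03  3.141e+00] alt [ 0.001 -0.003 -0.   ] q [-0.25  0.07  1.84  0.    1.24 -1.77] F [ 0.1 -0.1  0.2] gw 0.701
```

Request:
send_rows(offset=[[0,0,25],[0,0,20],[0,0,13],[0,0,8],[0,0,0],[0,0,0]], dr=[[0,0,0],[0,0,0],[0,0,0],[0,0,0],[0,0,0],[0,0,0]], claw=[-0.4,-0.4,-0.4,-0.4,-0.4,-0.4])

```text
t: 6.3
tool_pos: [590.3, -96.8, 110.9]
tool_rot: [0.028, 1.0, 0.0, -0.0]
ft_force: [-0.6, -0.2, 0.2]
grip_width: 0.701
grasp_force: 0.0
```

Request:
send_rows(offset=[[0,0,0],[0,0,0],[0,0,0],[0,0,0],[0,0,0],[0,0,0]], dr=[[0,0,0],[0,0,0],[0,0,0],[0,0,0],[0,0,0],[0,0,0]], claw=[0,0.3,0.7,1,1,1], grip_force=40)

```text
t: 6.8
tool_pos: [591.0, -98.4, 112.5]
tool_rot: [0.029, 1.0, -0.001, 0.001]
ft_force: [-1.1, -3.9, 6.4]
grip_width: 0.204
grasp_force: 42.8
```

Run:
```python
from h import *
go(590,-97.5,108)
s=state();print(s['ft_torque'],s['grasp_force'])
b=read_camera('top');cv2.imwrite('pics/t3.png',cv2.resize(b['frame'][180:320,240:460,::-1],None,fx=3.5,fy=3.5))
```

```text
t 6.8 pos [591.  -98.4 112.5] off [1.1 0.9 4.5] rot [3.000e-03 2.000e-03 3.141e+00] alt [-0.001  0.002 -0.   ] q [-0.25  0.14  1.88 -0.    1.12 -1.77] F [-1.1 -3.9  6.4] gw 0.204
[-0.56408016  0.19106847 -0.06351047] 42.772058844566345
```

View pics/t3.png

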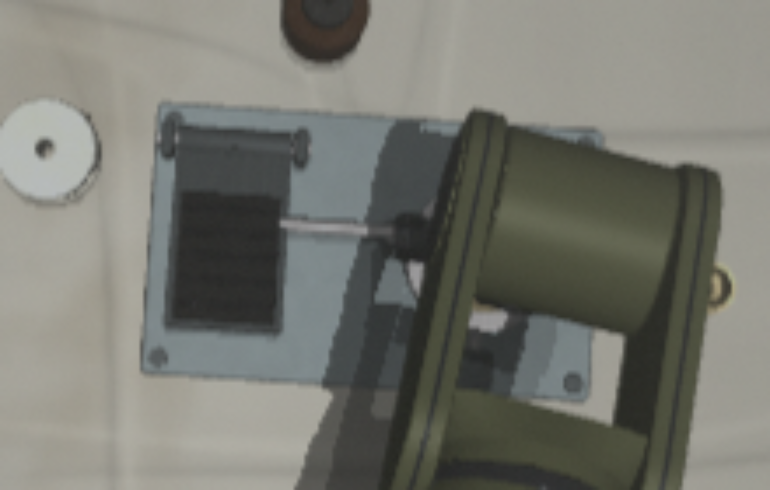

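The top view shows the arm covering the knob, with the pedal up and the bystanders in place (lampholder at crop (718,287), under the arm's edge from this viewpoint). The grip width of 17.4 mm matches the bar. Now I turn the first click.

Request:
send_rows(offset=[[0,-1,0],[0,0,0],[0,0,0],[0,0,0],[0,0,0],[0,0,0],[0,0,0],[0,0,0]], dr=[[0,0,0.05],[0,0,0.06],[0,0,0.06],[0,0,0.06],[0,0,0.06],[0,0,0.06],[0,0,0.069],[0,0,0]], claw=[1,1,1,1,1,1,1,1])

```text
t: 7.52
tool_pos: [590.9, -99.5, 112.5]
tool_rot: [0.237, 0.972, -0.001, 0.001]
ft_force: [-1.9, -4.7, 6.2]
grip_width: 0.199
grasp_force: 48.4
```

Run:
```python
from h import *
go(590,-97.5,108)
s=state();print(s['ft_torque'],s['grasp_force'])
```

```text
t 7.52 pos [590.9 -99.5 112.5] off [1.7 1.4 4.5] rot [3.000e-03 2.000e-03 2.721e+00] alt [-0.002  0.002 -0.421] q [-0.26  0.14  1.88 -0.    1.12 -1.35] F [-1.9 -4.7  6.2] gw 0.199
[-0.66287023  0.32595866 -0.00671114] 48.44960331916809
```

Request:
send_rows(offset=[[0,0,0],[0,0,0],[0,0,0],[0,0,0],[0,0,0],[0,0,0],[0,0,0],[0,0,0]], dr=[[0,0,0.05],[0,0,0.06],[0,0,0.06],[0,0,0.06],[0,0,0.06],[0,0,0.06],[0,0,0.069],[0,0,0]], claw=[1,1,1,1,1,1,1,1])

```text
t: 8.18
tool_pos: [590.4, -100.4, 112.6]
tool_rot: [0.434, 0.901, -0.002, 0.001]
ft_force: [-5.0, -7.8, 6.9]
grip_width: 0.198
grasp_force: 48.5
```

Run:
```python
from h import *
go(590,-97.5,108)
s=state();print(s['ft_torque'],s['grasp_force'])
```

```text
t 8.18 pos [ 590.4 -100.4  112.6] off [2.6 1.5 4.6] rot [0.003 0.004 2.301] alt [-0.003  0.002 -0.84 ] q [-0.26  0.14  1.88 -0.    1.12 -0.93] F [-5.  -7.8  6.9] gw 0.198
[-1.15017757  0.65700945 -0.19214376] 48.5317325592041
```

Request:
send_rows(offset=[[-0.5,-1.3,0],[-0.5,-1.3,0],[0,0,0]], dr=[[0,0,0],[0,0,0],[0,0,0]], claw=[1,1,1])

```text
t: 8.43
tool_pos: [590.2, -100.6, 112.6]
tool_rot: [0.434, 0.901, 0.001, 0.002]
ft_force: [2.5, 0.8, 6.1]
grip_width: 0.205
grasp_force: 48.3
```

Run:
```python
from h import *
go(590,-97.5,108)
s=state();print(s['ft_torque'],s['grasp_force'])
```

```text
t 8.43 pos [ 590.2 -100.6  112.6] off [2.6 1.8 4.6] rot [ 0.004 -0.003  2.303] alt [ 0.003  0.003 -0.839] q [-0.26  0.13  1.88  0.    1.12 -0.93] F [2.5 0.8 6.1] gw 0.205
[ 0.11987337 -0.08842452 -0.24219832] 48.33166837692261
```

Request:
send_rows(offset=[[0,0,0],[0,0,0],[0,0,0],[0,0,0],[0,0,0],[0,0,0],[0,0,0],[0,0,0]], dr=[[0,0,0.05],[0,0,0.06],[0,0,0.06],[0,0,0.06],[0,0,0.06],[0,0,0.06],[0,0,0.069],[0,0,0]], claw=[1,1,1,1,1,1,1,1])

```text
t: 9.1
tool_pos: [589.2, -100.7, 112.5]
tool_rot: [0.612, 0.791, 0.0, 0.0]
ft_force: [-2.7, -0.6, 9.2]
grip_width: 0.197
grasp_force: 48.9
```

Run:
```python
from h import *
go(590,-97.5,108)
s=state();print(s['ft_torque'],s['grasp_force'])
```

```text
t 9.1 pos [ 589.2 -100.7  112.5] off [2.9 1.6 4.5] rot [ 0.000e+00 -1.000e-03  1.882e+00] alt [ 1.000e-03  0.000e+00 -1.259e+00] q [-0.26  0.13  1.88  0.    1.12 -0.51] F [-2.7 -0.6  9.2] gw 0.197
[-0.07873016  0.46437185 -0.27436168] 48.87796103954315
```

Request:
send_rows(offset=[[0,0,0],[0,0,0],[0,0,0]], dr=[[0,0,0.02],[0,0,0],[0,0,0]], claw=[1,1,1])

```text
t: 9.35
tool_pos: [589.2, -100.8, 112.5]
tool_rot: [0.619, 0.786, 0.0, 0.0]
ft_force: [-3.2, -0.2, 9.2]
grip_width: 0.197
grasp_force: 49.0
```

Run:
```python
from h import *
go(590,-97.5,108)
s=state();print(s['ft_torque'],s['grasp_force'])
a=read_camera('scene');cv2.imwrite('pics/s4.png',cv2.resize(a['frame'][180:380,200:480,::-1],None,fx=2.8,fy=2.8))
```

```text
t 9.35 pos [ 589.2 -100.8  112.5] off [3.  1.6 4.5] rot [ 1.000e-03 -0.000e+00  1.866e+00] alt [ 0.000e+00  1.000e-03 -1.276e+00] q [-0.26  0.13  1.88  0.    1.12 -0.5 ] F [-3.2 -0.2  9.2] gw 0.197
[-0.01145089  0.46328588  0.1324365 ] 49.03478264808655
```

View pics/s4.png

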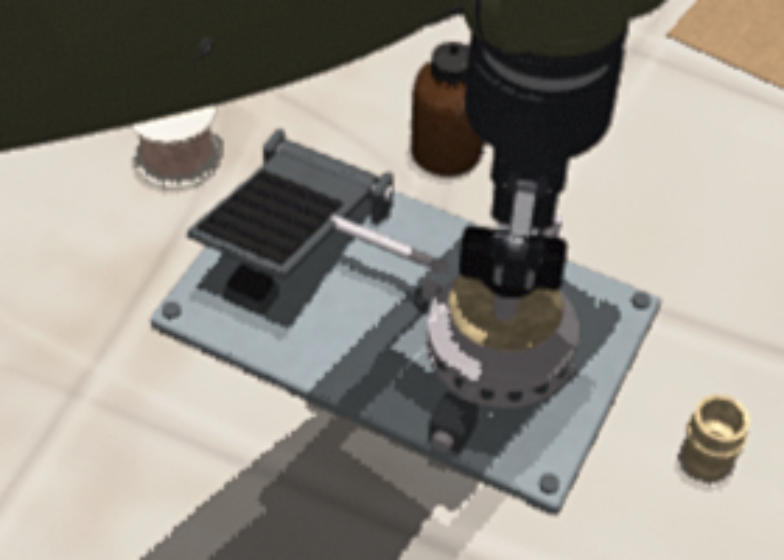

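The torque changed sign between 1.259 and 1.276 rad, so the knob is centred in the third stop. The picture shows the bar gripped at crop (515,260), the pedal up and the bystanders unmoved.

```bash
python3 -c "
from plant import *
print(finish_job())"
```

```text
the job is handed in; nothing more can be done
None
```

I pressed the pedal to its stop and let it spring back, turned the knob three clicks clockwise into the third stop, and handed the job in with the fingers still gripping it. The bystanders were not moved. The hand-in gave no verdict.

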